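Open the sprung bayonet jar at the insect-setting desk

TASK

Open the specimen jar with the red cap: push the sprung cap down against its catch, twist it anticlockwise (seen from above) until it springs up free, then lift it off and set it down, without dropping it, the right way up and wholly on the cork mat, where the pin box lying there leaves room. Leave the blue-capped jar locked and do not disturb the other things on the desk.

Things in the scene. Friction and masses are not known exactly. Their poses are not given: they have to be found in the camera images.
- red_bar (a point): centre of the upright grip bar on the red plastic cap. Bar: 52 mm long (x), 20 wide (y), 36 high (z, up the cap's axis), on the cap's flat top, which lies 18 mm below this point and limits how far down fingers reach beside the bar. Cap: 72 mm diameter, 74 tall, about 120 g, its underside 56 mm below this point. White dash on top at the bar's +x end. 
- red_mouth (a point): centre of the red jar's steel mouth rim, 135 mm above the table; z up. Glass jar, 80 mm diameter, fixed on the wooden stand; neck 52 mm diameter. x points where the grip bar's x points while the cap is locked. Locked, the bar's centre is 33 mm above this point; the cap is clear of the neck once raised 30 mm.
- red_cap: the red cap; origin at the centre of its underside. A spring pushes it up on 3 pins (6 N locked, 11 N fully down). Push it down at least 6.5 mm (it stops at 9), turn it anticlockwise (+ about z) held down: at 43 to 57 degrees (57 is a stop) pins meet open slots, and let up it rises to about 8 mm above locked height, then lifts straight off. Straddle or grip its bar to turn it.
- blue_bar (a point): centre of the upright grip bar on the blue plastic cap. Bar: 52 mm long (x), 20 wide (y), 36 high (z, up the cap's axis), on the cap's flat top, which lies 18 mm below this point and limits how far down fingers reach beside the bar. Cap: 72 mm diameter, 74 tall, about 120 g, its underside 56 mm below this point. White dash on top at the bar's +x end. 
- blue_mouth (a point): centre of the blue jar's steel mouth rim, 135 mm above the table; z up. Glass jar, 80 mm diameter, fixed on the wooden stand; neck 52 mm diameter. x points where the grip bar's x points while the cap is locked. Same make as the red jar, 130 mm from it; its cap must stay locked.
- mat: cork mat, 220 (x) x 150 (y) x 6 mm, fixed on the table; origin at the centre of its underside (table height). The pin box lies on one end of it.
- rack: fixed wooden block 180 (x) x 46 (y) x 60 mm with five upright corked tubes in a row along x, their tops 186 mm above the table; stands between the stand and the mat. Origin at the centre of its underside.
- stand: fixed wooden board 250 (x) x 110 (y) x 20 mm that carries both jars, one at x = +65 mm and one at -65 mm. Origin at the centre of its underside.
- bottle_mid (a point): small loose amber bottle with a red screw cap, 40 mm diameter, 100 mm tall, at one end of the stand; point half-way up. Leave alone.
- pin_jar_mid (a point): small loose glass jar with a metal lid, 54 mm diameter, 85 mm tall, at the other end of the stand; point half-way up. Leave alone.
- pin_box_mid (a point): loose white pin box 70 (x) x 45 (y) x 24 mm, lying on one end of the mat; point at its centre. Leave alone.
- spread_block_mid (a point): loose grooved wooden spreading block 90 (x) x 58 (y) x 40 mm, beyond the rack; point at its centre. Leave alone.
Things that resemble listed ones, but are neither listed nor needed, are in the scene too. What is meant by the red_cap is not green, and is the smaller of those in its own colour. Leave any turquoise look-alike of the part that bears blue_bar alone.

How it is judged:
By the outcome, as a careful person would: the job done as asked, in the order asked, and still so for the second after the job is handed in, with the robot touching nothing.
It also fails if it takes over 54 s, if anything falls off the work surface, if the arm or the gripper's body presses on something with over 40 N, if the wrist force passes 120 N, or if a joint passes its speed limit or range.

ROBOT

A 7-joint arm with a two-finger parallel gripper is mounted at the origin on the work surface. World frame = base frame: x ahead of the robot, y to its left, z up, the work surface at z = 0. Lengths are in m, angles in degrees, forces in N, time in s.
With the tool pointing down it reaches from about 0.35 to 0.9 m from the base axis. Payload 19.9 kg.
Tool frame: the origin (TCP) lies at the very end of the fingers, on their centre line; the grasp point (between the pads) lies 19 mm behind it; z points along the fingers, y is the line along which they close (so a half turn about z gives the same grasp; the last joint's range is limited). The gripper opens to 94 mm and grips with 3 to 60 N. Pads are 16 mm wide; open, the fingers measure 119 mm over their backs; the gripper's body (75 mm by 177 mm) begins 78 mm behind the grasp point.
Start: joints at [-79.326, 23.915, -0.59, 92.452, 0.269, 63.638, -3.037], TCP at [0.141, 0.609, 0.205] pointing down, gripper open.
Joint ranges: [-161.28, 161.28], [-22.2, 115.67], [-73.04, 71.86], [3.21, 147.25], [-68.34, 248.33], [10.77, 114.83], [-161.83, 161.83]. Speed limits (degrees/s): [108.29, 108.29, 136.94, 136.94, 172.46, 172.46, 172.46].

INTERFACE

Orientations are given as [roll, pitch, yaw] about the fixed x, y, z axes, in that order (R = Rz(yaw) Ry(pitch) Rx(roll)).
In Python, from workcell import monitor, snapshot, camera_params, hand_in, finder gives the robot as it stands. The module is installed in compiled form; this text tells all that it offers.
- The arm moves only by the tool send_rows, never from a script. Its argument "steps" is a list of rows, each an object with "offset": the shift along the world's x, y, z each as a share of 0.03 m, from -1 to 1, a list of three; "angular": the turn, a rotation vector about the world's x, y, z each as a share of 4 degrees, from -1 to 1, a list of three. In form: [{"offset": [x, y, z], "angular": [rx, ry, rz]}, ...]. A call has 1 to 20 rows; each row shifts and turns the commanded pose from where the row before left it; what a row does not reach is not made up. A row lasts 1/10 s, in which the tool goes at most 50 mm and 8.59 degrees, less where a joint would pass 70% of its speed; a pose out of reach is approached as far as the arm can. A call with a number of a shift or a turn outside -1 to 1 is refused whole. A call with a gripper value outside its range is refused whole. "grip" is the opening, from 0 (shut) to 1 (fully open), set as the call begins (left out, the last holds). The fingers move at their own pace and stop on an object; the grip force is fixed at half the most. Time passes only in rows, so rows that do not move let the fingers close. It gives the time, the measured TCP pose, the force, the opening and the grip force at its end, in the units of the state.
- monitor.observe(): the state, without advancing time (a new reading comes with each control period).
- snapshot(name): name is "scene" or "top" or "wrist"; returns (picture, depth): 420x560x3 uint8, blue, green, red; 420x560 float32, m along the optical axis (not along the pixel's ray), 0 where there is no reading.
- camera_params(name): a dict with "fx", "fy", "cx", "cy" (pixels), "extrinsics" (4x4, takes a point from world to camera coordinates). Camera axes: x right, y up, looking along -z (the intrinsics and any distortion apply to the point x, -y, -z); pixel columns grow to the right and rows downward; lengths in m; the calibration is good to about 2 mm. A picture is of the moment at which its call begins: read the wrist's pose just before it. camera_params takes no time and is no camera call; for the wrist camera it gives the pose at the moment of the call.
- hand_in(): hands the job in; it is judged then, once.
Trained networks look in the newest picture that a camera, given by its name, has taken for a name from the list of things; names that differ only in an ending like _2 or _b are one class to them, and where a whole thing is asked for, a point or a joint stands for the part that bears it (a point fixed in the world has none). Each returns a list of dicts, best first, with "confidence" (0 to 1); they miss things now and then, are a little off and sometimes report something else, mostly with a low value. They report only what shows in the picture. A call takes as long as a camera call. They do not tell look-alikes from the thing itself.
- finder.silhouettes(query, camera): "mask" (420x560 bool, what is visible of it) and "centre" ([column, row] in pixels, amid what is visible of it).
The state is a dict: "clock": time; "qpos": joint angles; "qvel": joint speeds; "joint_efforts": joint torques, N m; "position": TCP position; "tool_rot": TCP orientation; "force": force on the tool from outside, world axes, zero at the start; "wrist_torque": the same for the moment, N m; "grip_width": finger opening in m; "grasp_force": force on a finger pad.
Only numpy, scipy, OpenCV 4.12 (cv2) and the standard library are available. Lean on these libraries where they do the work, as an engineer would, in place of code of your own. Each camera call takes 0.05 s, during which the arm holds its last target. There are 200 camera calls.

## Working session

There is one attempt and no reset: what is moved stays moved. The work goes in short steps, Python scripts to look and compute and a tool call to move; the robot and the scene stay as the last step left them, time stands still between calls to the robot, and variables do not carry over. Pictures are saved under pics/ and viewed, at most 10 in all, crops included, and the job is handed in when it is done.

Besides the shell and the picture viewer there is one more tool, called after "Emit:" as name(argument=value, ...) on one line, values as JSON. send_rows: Moves the arm, as the interface text tells. Its arguments: {"type":"object","properties":{"steps":{"type":"array","items":{"type":"object","properties":{"offset":{"type":"array","items":{"type":"number","minimum":-1,"maximum":1}},"angular":{"type":"array","items":{"type":"number","minimum":-1,"maximum":1}}}}},"grip":{"type":"number"}},"required":["steps"]}

```bash
mkdir -p pics; cat > h.py <<'E'
import numpy as np, cv2
from workcell import monitor, snapshot, camera_params, hand_in, finder
def cloud(name,depth,P=None):
    P=P or camera_params(name); E=np.array(P["extrinsics"])
    v,u=np.mgrid[0:420,0:560]
    c=np.stack([(u-P["cx"])/P["fx"]*depth,-(v-P["cy"])/P["fy"]*depth,-depth],-1)
    w=(c-E[:3,3])@E[:3,:3]
    w[depth<=0]=np.nan
    return w
E
python3 - <<'E'
from h import *
s=monitor.observe();print(s)
for n in("top","scene"):
    im,d=snapshot(n);P=camera_params(n);print(n,P)
    np.savez(f"{n}.npz",im=im,d=d);cv2.imwrite(f"pics/{n}0.png",im)
    w=cloud(n,d)
    for q in("red_cap","red_bar","blue_bar","mat","rack","stand","pin_box_mid","bottle_mid","pin_jar_mid"):
        for r in finder.silhouettes(q,n):
            m=r["mask"]; p=w[m]; print(n,q,round(r["confidence"],2),np.round(r["centre"]),m.sum(),np.round(np.nanmedian(p,0),3),np.round(np.nanpercentile(p,98,axis=0),3))
E
```

```text
{'clock': 0.0, 'qpos': array([-79.32686487,  23.94766663,  -0.59018121,  92.48617843,
         0.27038353,  63.63924037,  -3.03724968]), 'qvel': array([ 0.04955351,  0.10967274,  0.07022345, -0.08820466, -0.00550748,
       -0.03815329,  0.00546783]), 'joint_efforts': array([ 1.20469354e-04, -8.51248598e+01,  6.38918113e-01, -4.25992978e+01,
       -4.86998982e-02,  1.84193143e-02,  1.30793965e-04]), 'position': array([0.1410673 , 0.60846971, 0.20482457]), 'tool_rot': array([-1.79928528e+02,  6.36104975e-03,  1.66949357e+02]), 'force': array([-0.44534446,  0.13769785, -0.24757806]), 'wrist_torque': array([ 0.01224562, -0.01266584, -0.00550129]), 'grasp_force': 0.0, 'grip_width': 0.09397309422624033}
top {'fx': 411.4384220226212, 'fy': 411.4384220226212, 'cx': 281.17916454290616, 'cy': 212.35303092148436, 'extrinsics': array([[-0.01614825, -0.99965171,  0.02087313, -0.05732588],
       [ 0.99386808, -0.01376399,  0.10971228, -0.5420351 ],
       [-0.10938677,  0.0225168 ,  0.9937442 , -0.98658636],
       [ 0.        ,  0.        ,  0.        ,  1.        ]])}
top red_cap 0.94 [350. 1
[... 2509 characters left out ...]
.548 -0.262  0.022] [ 0.654 -0.164  0.026]
scene rack 0.58 [289. 212.] 2624 [ 0.529 -0.013  0.066] [0.611 0.014 0.19 ]
scene stand 0.87 [221. 289.] 2255 [ 0.551 -0.263  0.022] [ 0.654 -0.164  0.027]
scene pin_box_mid 0.76 [343. 161.] 379 [0.466 0.26  0.033] [0.489 0.303 0.038]
scene pin_box_mid 0.53 [187. 239.] 899 [ 0.478 -0.269  0.154] [ 0.499 -0.232  0.19 ]
scene bottle_mid 0.64 [162. 237.] 390 [ 0.36  -0.286  0.064] [ 0.368 -0.268  0.104]
scene bottle_mid 0.59 [281. 313.] 669 [ 0.707 -0.214  0.084] [ 0.724 -0.188  0.091]
scene pin_jar_mid 0.78 [282. 311.] 713 [ 0.706 -0.214  0.084] [ 0.723 -0.187  0.091]
scene pin_jar_mid 0.35 [238. 263.] 984 [ 0.599 -0.23   0.154] [ 0.623 -0.192  0.19 ]
```

View images.

View pics/top0.png

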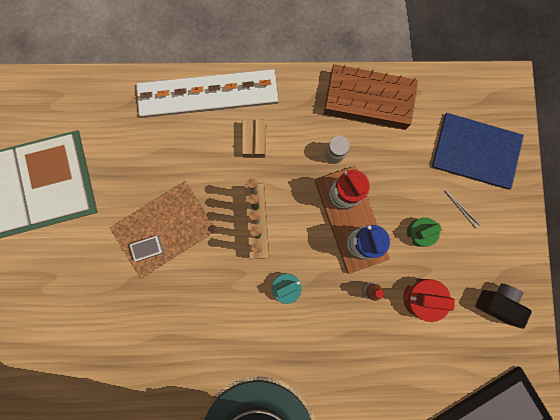

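```bash
python3 - <<'E'
from h import *
z=np.load("top.npz");im,d=z["im"],z["d"];w=cloud("top",d)
X,Y,Z=w[...,0],w[...,1],w[...,2]
def rect(m,n):
    p=w[m][:,:2]; (c,s,a)=cv2.minAreaRect((p*1000).astype(np.float32)); print(n,m.sum(),np.round(c,1),np.round(s,1),round(a,1),"z",np.round(np.nanmedian(Z[m]),4))
    b=cv2.boxPoints((c,s,a));print(np.round(b,0).tolist())
def box(x0,x1,y0,y1,z0,z1): return (X>x0)&(X<x1)&(Y>y0)&(Y<y1)&(Z>z0)&(Z<z1)
rect(box(.53,.64,-.28,-.16,.175,.2),"redbar")
rect(box(.53,.64,-.28,-.16,.140,.16),"redtop")
rect(box(.41,.52,-.32,-.2,.175,.2),"bluebar")
rect(box(.40,.63,.1,.4,.002,.012),"mat")
rect(box(.40,.53,.2,.36,.022,.042),"pinbox")
rect(box(.35,.7,-.06,.05,.05,.07),"rack")
rect(box(.38,.66,-.32,-.14,.014,.026),"stand")
c=cv2.resize(im[150:270,310:460],None,fx=5,fy=5,interpolation=cv2.INTER_CUBIC);cv2.imwrite("pics/crop.png",c)
E
```

```text
redbar 243 [ 585.8 -222.4] [51.7 20.8] 31.6 z 0.1849
[[558.0, -227.0], [569.0, -245.0], [613.0, -218.0], [602.0, -200.0]]
redtop 533 [ 585.4 -223. ] [70.1 69.7] 26.2 z 0.1494
[[539.0, -207.0], [569.0, -270.0], [632.0, -239.0], [601.0, -176.0]]
bluebar 252 [ 462.3 -262.5] [51.4 20.5] 16.3 z 0.1849
[[435.0, -260.0], [441.0, -280.0], [490.0, -265.0], [484.0, -245.0]]
mat 5128 [514.9 250.2] [299.4 229.8] 90.0 z 0.0054
[[400.0, 101.0], [630.0, 100.0], [630.0, 400.0], [400.0, 400.0]]
pinbox 546 [457.7 266.4] [45.3 70.7] 18.1 z 0.0302
[[425.0, 293.0], [447.0, 226.0], [490.0, 240.0], [468.0, 307.0]]
rack 935 [477.4 -11. ] [264.5  60.1] 8.5 z 0.0594
[[342.0, -1.0], [351.0, -60.0], [613.0, -21.0], [604.0, 38.0]]
stand 2129 [ 524.2 -242.8] [250.3 111.3] 18.2 z 0.0194
[[388.0, -229.0], [423.0, -335.0], [660.0, -257.0], [626.0, -151.0]]
```

View pics/crop.png

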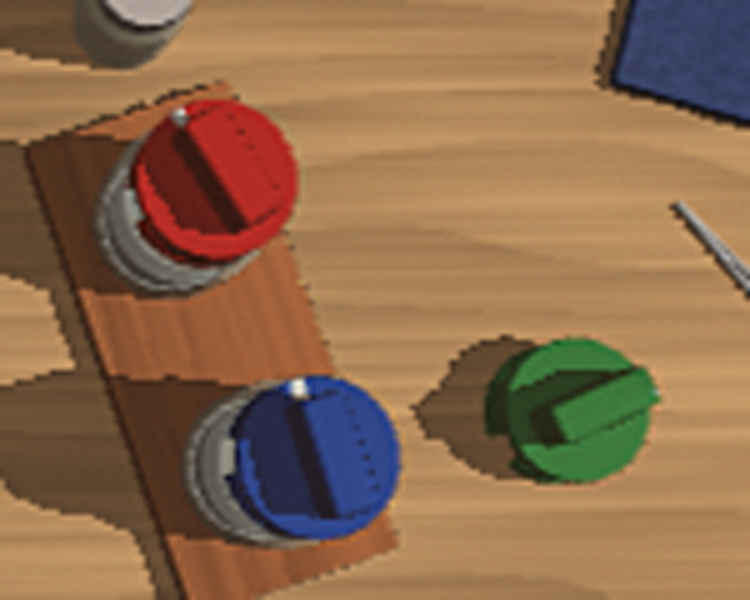

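Candidates: red cap on the stand jar (350,185), the larger loose red cap (428,300), green cap (424,230), blue cap on its jar (372,242) and loose turquoise cap (286,289). I choose (350,185): it's red and the smaller of the red ones, on the stand, with bar top at z≈0.186 as expected. The crop confirms a red cap with a white dash at its +x end, so the bar's yaw is about 31.6°.

Emit:
send_rows(grip=1, steps=[{"offset": [0.2, -0.4, 0.6], "angular": [0, 0, -1]}, {"offset": [0.44, -0.81, 0.6], "angular": [0, 0, -1]}, {"offset": [0.44, -0.81, 0.6], "angular": [0, 0, -1]}, {"offset": [0.44, -0.81, 0.6], "angular": [0, 0, -1]}, {"offset": [0.44, -0.81, 0.4], "angular": [0, 0, -1]}, {"offset": [0.44, -0.81, 0.2], "angular": [0, 0, -1]}, {"offset": [0.44, -0.81, 0], "angular": [0, 0, -1]}, {"offset": [0.44, -0.81, 0], "angular": [0, 0, -1]}, {"offset": [0.44, -0.81, 0], "angular": [0, 0, -1]}, {"offset": [0.44, -0.81, 0], "angular": [0, 0, -1]}, {"offset": [0.44, -0.81, 0], "angular": [0, 0, -1]}, {"offset": [0.44, -0.81, 0], "angular": [0, 0, -1]}])

```text
clock: 2.2
position: [0.2932, 0.3278, 0.2955]
tool_rot: [180.0, -0.0, 118.7]
force: [0.0, 1.1, -0.6]
grip_width: 0.094
grasp_force: 0.0
```

```bash
python3 - <<'E'
from h import *
print(monitor.observe()['qpos'])
z=np.load("top.npz");im,d=z["im"],z["d"];w=cloud("top",d)
X,Y,Z=w[...,0],w[...,1],w[...,2]
hsv=cv2.cvtColor(im,cv2.COLOR_BGR2HSV)
m=(X>.38)&(X<.64)&(Y>.09)&(Y<.36)&(Z>.0035)&(Z<.04)
m=cv2.morphologyEx(m.astype(np.uint8),cv2.MORPH_OPEN,np.ones((5,5)))
n,l,st,_=cv2.connectedComponentsWithStats(m)
k=1+st[1:,4].argmax();p=w[l==k][:,:2]
c,s,a=cv2.minAreaRect((p*1000).astype(np.float32));print(st[k],c,s,a,cv2.boxPoints((c,s,a)).round().tolist())
r=(X>.35)&(X<.68)&(Y>-.06)&(Y<.06)&(Z>.05)&(Z<.2)
print("rack ext",np.nanpercentile(w[r],[1,50,99],axis=0).round(3).tolist())
E
```

```text
[-66.44966465  -0.70499477  14.18052681 110.8098363    0.18278281
  69.86871253 -23.66761818]
[128 221  39  45 971] (468.5195007324219, 266.7756042480469) (88.7689208984375, 105.00946807861328) 39.52522277832031 [[401.0, 279.0], [468.0, 198.0], [536.0, 255.0], [469.0, 336.0]]
rack ext [[0.356, -0.052, 0.055], [0.515, -0.008, 0.061], [0.605, 0.019, 0.188]]
```

Emit:
send_rows(steps=[{"offset": [0.44, -0.83, 0], "angular": [0, 0, -1]}, {"offset": [0.44, -0.83, 0], "angular": [0, 0, -1]}, {"offset": [0.44, -0.83, 0], "angular": [0, 0, -1]}, {"offset": [0.44, -0.83, 0], "angular": [0, 0, -1]}, {"offset": [0.44, -0.83, 0], "angular": [0, 0, -1]}, {"offset": [0.44, -0.83, 0], "angular": [0, 0, -1]}, {"offset": [0.44, -0.83, 0], "angular": [0, 0, -1]}, {"offset": [0.44, -0.83, 0], "angular": [0, 0, -1]}, {"offset": [0.44, -0.83, 0], "angular": [0, 0, -1]}, {"offset": [0.44, -0.83, 0], "angular": [0, 0, -1]}, {"offset": [0.44, -0.83, 0], "angular": [0, 0, -1]}, {"offset": [0.44, -0.83, 0], "angular": [0, 0, -1]}, {"offset": [0.44, -0.83, 0], "angular": [0, 0, -1]}, {"offset": [0.44, -0.83, 0], "angular": [0, 0, -1]}, {"offset": [0.44, -0.83, 0], "angular": [0, 0, -1]}, {"offset": [0.44, -0.83, 0], "angular": [0, 0, -1]}, {"offset": [0.44, -0.83, 0], "angular": [0, 0, -1]}, {"offset": [0.44, -0.83, 0], "angular": [0, 0, -1]}, {"offset": [0.44, -0.83, 0], "angular": [0, 0, -1]}, {"offset": [0.44, -0.83, 0], "angular": [0, 0, -1]}])

```text
clock: 4.2
position: [0.5562, -0.1708, 0.2955]
tool_rot: [180.0, 0.0, 38.6]
force: [0.1, -0.4, 0.8]
grip_width: 0.094
grasp_force: 0.0
```

```bash
python3 - <<'E'
from h import *
print(monitor.observe()['qpos'].round(1))
im,d=snapshot("top");w=cloud("top",d)
mk=[r for r in finder.silhouettes("mat","top")]
pk=finder.silhouettes("pin_box_mid","top")
for r in mk: print(r["confidence"],r["centre"],r["mask"].sum())
m=mk[0]["mask"]|pk[0]["mask"]
P=camera_params("top")
m=cv2.morphologyEx(m.astype(np.uint8),cv2.MORPH_OPEN,np.ones((5,5)))
v,u=np.nonzero(m); E=np.array(P["extrinsics"])
# intersect rays with z=0.006
dirs=np.stack([(u-P["cx"])/P["fx"],-(v-P["cy"])/P["fy"],-np.ones(len(u))],-1)@E[:3,:3]
o=-E[:3,:3].T@E[:3,3]; p=o+dirs*((0.006-o[2])/dirs[:,2])[:,None]
c,s,a=cv2.minAreaRect((p[:,:2]*1000).astype(np.float32));print(c,s,a,cv2.boxPoints((c,s,a)).round().tolist())
for n in ("wrist",):
    im,d=snapshot(n);P=camera_params(n);cv2.imwrite("pics/w1.png",im);w=cloud(n,d,P)
    X,Y,Z=w[...,0],w[...,1],w[...,2]
    m=(X>.53)&(X<.64)&(Y>-.28)&(Y<-.16)&(Z>.175)&(Z<.2); print(m.sum())
    if m.sum()>50: print(cv2.minAreaRect((w[m][:,:2]*1000).astype(np.float32)),np.nanmedian(Z[m]))
E
```

```text
[-23.6  20.4  49.   93.6 -15.9  73.4 -23.1]
0.85 [170.7, 227.0] 4610
(506.59796142578125, 230.05064392089844) (151.8271942138672, 218.9618377685547) 31.306964874267578 [[385.0, 284.0], [499.0, 97.0], [628.0, 176.0], [515.0, 363.0]]
1383
((588.6925659179688, -219.71669006347656), (51.718997955322266, 20.37216567993164), 30.537120819091797) 0.18450574746760545
```

Emit:
send_rows(steps=[{"offset": [0.4, -0.6, 0], "angular": [0, 0, -0.7]}, {"offset": [0.4, -0.6, -0.5], "angular": [0, 0, -0.7]}, {"offset": [0.24, -0.47, -0.5], "angular": [0, 0, -0.5]}, {"offset": [0, 0, -0.5]}, {"offset": [0, 0, -0.5]}, {"offset": [0, 0, 0]}, {"offset": [0, 0, 0]}])

```text
$.steps[3]: bad value
```

```bash
python3 - <<'E'
from h import *
s=monitor.observe();print(s['qpos'].round(1),s['position'],s['tool_rot'])
n="wrist";im,d=snapshot(n);P=camera_params(n);cv2.imwrite("pics/w2.png",im);w=cloud(n,d,P)
X,Y,Z=w[...,0],w[...,1],w[...,2]
m=(X>.53)&(X<.64)&(Y>-.28)&(Y<-.16)&(Z>.175)&(Z<.2); print(m.sum())
if m.sum()>50: print(cv2.minAreaRect((w[m][:,:2]*1000).astype(np.float32)),np.nanmedian(Z[m]))
m=(X>.53)&(X<.64)&(Y>-.28)&(Y<-.16)&(Z>.14)&(Z<.16); print(m.sum(),np.nanmedian(Z[m]))
E
```

```text
[-23.7  20.3  49.   93.7 -15.8  73.3 -23.1] [ 0.55569799 -0.16991033  0.29518632] [-1.79996598e+02  6.37062312e-02  3.87992600e+01]
1378
((588.7844848632812, -220.37506103515625), (52.034950256347656, 20.457820892333984), 30.672937393188477) 0.18458108851625776
2544 0.1489322702713295
```

View pics/w2.png

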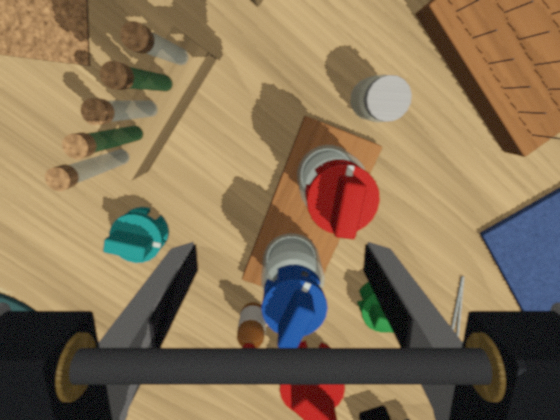

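The wrist view shows the red cap at (345,200) with its white dash at (350,172), the blue cap at (293,305), and nothing in the approach path. The move was refused because some rows lacked "angular", so I'm resending it.

Emit:
send_rows(steps=[{"offset": [0.4, -0.6, 0], "angular": [0, 0, -0.7]}, {"offset": [0.4, -0.6, -0.5], "angular": [0, 0, -0.7]}, {"offset": [0.27, -0.48, -0.5], "angular": [0, 0, -0.5]}, {"offset": [0, 0, -0.6], "angular": [0, 0, 0]}, {"offset": [0, 0, -0.6], "angular": [0, 0, 0]}, {"offset": [0, 0, -0.6], "angular": [0, 0, 0]}, {"offset": [0, 0, 0], "angular": [0, 0, 0]}])

```text
clock: 5.15
position: [0.5874, -0.2175, 0.2098]
tool_rot: [-179.9, 0.1, 31.4]
force: [0.6, 0.8, 0.1]
grip_width: 0.0939
grasp_force: 0.0
```

```bash
python3 - <<'E'
from h import *
s=monitor.observe();print(s['qpos'].round(1),s['position'],s['tool_rot'])
n="wrist";im,d=snapshot(n);P=camera_params(n);cv2.imwrite("pics/w3.png",im);w=cloud(n,d,P)
X,Y,Z=w[...,0],w[...,1],w[...,2]
m=(X>.53)&(X<.64)&(Y>-.28)&(Y<-.16)&(Z>.175)&(Z<.2); print(m.sum())
if m.sum()>50: print(cv2.minAreaRect((w[m][:,:2]*1000).astype(np.float32)),np.nanmedian(Z[m]))
m=(X>.53)&(X<.64)&(Y>-.28)&(Y<-.16)&(Z>.14)&(Z<.16); print(m.sum(),np.nanmedian(Z[m]))
E
```

```text
[-15.7  30.6  47.1  93.  -23.8  67.2 -21.7] [ 0.58741844 -0.21754293  0.20976566] [-1.79851293e+02  9.04397986e-02  3.14065662e+01]
2405
((589.4083251953125, -221.8346405029297), (51.71455764770508, 19.94747543334961), 30.436582565307617) 0.18604572459452579
4782 0.1502628487791054
```

Emit:
send_rows(steps=[{"offset": [0.02, -0.14, 0], "angular": [0, 0, -0.1]}, {"offset": [0, 0, -0.6], "angular": [0, 0, 0]}, {"offset": [0, 0, -0.6], "angular": [0, 0, 0]}, {"offset": [0, 0, -0.6], "angular": [0, 0, 0]}, {"offset": [0, 0, -0.06], "angular": [0, 0, 0]}, {"offset": [0, 0, 0], "angular": [0, 0, 0]}])

```text
clock: 5.8
position: [0.5893, -0.2233, 0.1566]
tool_rot: [180.0, -0.0, 30.9]
force: [0.3, 0.7, 0.7]
grip_width: 0.094
grasp_force: 0.0
```

Emit:
send_rows(grip=0, steps=[{"offset": [0, 0, 0], "angular": [0, 0, 0]}, {"offset": [0, 0, 0], "angular": [0, 0, 0]}, {"offset": [0, 0, 0], "angular": [0, 0, 0]}, {"offset": [0, 0, 0], "angular": [0, 0, 0]}, {"offset": [0, 0, 0], "angular": [0, 0, 0]}, {"offset": [0, 0, 0], "angular": [0, 0, 0]}, {"offset": [0, 0, 0], "angular": [0, 0, 0]}, {"offset": [0, 0, 0], "angular": [0, 0, 0]}, {"offset": [0, 0, 0], "angular": [0, 0, 0]}, {"offset": [0, 0, 0], "angular": [0, 0, 0]}])

```text
clock: 6.8
position: [0.589, -0.2229, 0.1556]
tool_rot: [-180.0, 0.0, 30.9]
force: [-1.1, 0.2, 0.9]
grip_width: 0.0199
grasp_force: 30.0
```

Emit:
send_rows(steps=[{"offset": [0, 0, -0.07], "angular": [0, 0, 0]}, {"offset": [0, 0, -0.07], "angular": [0, 0, 0]}, {"offset": [0, 0, -0.07], "angular": [0, 0, 0]}, {"offset": [0, 0, -0.07], "angular": [0, 0, 0]}, {"offset": [0, 0, 0], "angular": [0, 0, 0]}, {"offset": [0, 0, 0], "angular": [0, 0, 0]}])

```text
clock: 7.4
position: [0.589, -0.223, 0.1476]
tool_rot: [-180.0, -0.0, 30.9]
force: [-4.1, 3.4, 9.4]
grip_width: 0.0201
grasp_force: 30.0
```

Emit:
send_rows(steps=[{"offset": [0, 0, -0.03], "angular": [0, 0, 0]}, {"offset": [0, 0, -0.02], "angular": [0, 0, 0]}, {"offset": [0, 0, 0], "angular": [0, 0, 0]}])

```text
clock: 7.7
position: [0.589, -0.223, 0.1466]
tool_rot: [-180.0, -0.0, 30.9]
force: [-5.8, 4.7, 17.1]
grip_width: 0.0199
grasp_force: 30.0
```

Emit:
send_rows(steps=[{"offset": [-0.02, 0.02, 0], "angular": [0, 0, 0.6]}, {"offset": [0, 0, 0], "angular": [0, 0, 0.8]}, {"offset": [0, 0, 0], "angular": [0, 0, 0.8]}, {"offset": [0, 0, 0], "angular": [0, 0, 0.8]}, {"offset": [0, 0, 0], "angular": [0, 0, 0.8]}, {"offset": [0, 0, 0], "angular": [0, 0, 0]}])

```text
clock: 8.3
position: [0.5891, -0.2228, 0.1466]
tool_rot: [179.9, -0.1, 46.3]
force: [-0.5, 0.8, 9.8]
grip_width: 0.02
grasp_force: 30.0
```

Emit:
send_rows(steps=[{"offset": [0, 0, -0.01], "angular": [0, 0, 0.8]}, {"offset": [0, 0, 0], "angular": [0, 0, 0.8]}, {"offset": [0, 0, 0], "angular": [0, 0, 0.8]}, {"offset": [0, 0, 0], "angular": [0, 0, 0.8]}, {"offset": [0, 0, 0], "angular": [0, 0, 0.8]}, {"offset": [0, 0, 0], "angular": [0, 0, 0.8]}, {"offset": [0, 0, 0], "angular": [0, 0, 0.8]}, {"offset": [0, 0, 0], "angular": [0, 0, 0.8]}, {"offset": [0, 0, 0], "angular": [0, 0, 0.8]}, {"offset": [0, 0, 0], "angular": [0, 0, 0.8]}, {"offset": [0, 0, 0], "angular": [0, 0, 0.8]}, {"offset": [0, 0, 0], "angular": [0, 0, 0]}, {"offset": [0, 0, 0], "angular": [0, 0, 0]}])

```text
clock: 9.6
position: [0.5892, -0.2226, 0.1466]
tool_rot: [179.9, -0.0, 81.4]
force: [-1.2, 2.1, 15.2]
grip_width: 0.02
grasp_force: 30.0
```

```bash
python3 - <<'E'
from h import *
s=monitor.observe();print(s['qpos'].round(1),s['wrist_torque'])
E
```

```text
[ -5.9  31.   32.8  95.9 -19.1  58.7  24.6] [0.45910723 0.62912921 0.05307001]
```

Emit:
send_rows(steps=[{"offset": [0, 0, 0.12], "angular": [0, 0, 0]}, {"offset": [0, 0, 0.12], "angular": [0, 0, 0]}, {"offset": [0, 0, 0.12], "angular": [0, 0, 0]}, {"offset": [0, 0, 0.12], "angular": [0, 0, 0]}, {"offset": [0, 0, 0.06], "angular": [0, 0, 0]}, {"offset": [0, 0, 0], "angular": [0, 0, 0]}])

```text
clock: 10.2
position: [0.5884, -0.2225, 0.1617]
tool_rot: [-180.0, 0.0, 81.3]
force: [1.0, 0.2, 0.6]
grip_width: 0.0199
grasp_force: 30.0
```

Emit:
send_rows(steps=[{"offset": [0, 0, 0.3], "angular": [0, 0, 0]}, {"offset": [0, 0, 0.3], "angular": [0, 0, 0]}, {"offset": [0, 0, 0.3], "angular": [0, 0, 0]}, {"offset": [0, 0, 0.4], "angular": [0, 0, 0]}, {"offset": [0, 0, 0.5], "angular": [0, 0, 0]}, {"offset": [0, 0, 0.6], "angular": [0, 0, 0]}, {"offset": [0, 0, 0.6], "angular": [0, 0, 0]}, {"offset": [0, 0, 0.6], "angular": [0, 0, 0]}, {"offset": [0, 0, 0.5], "angular": [0, 0, 0]}, {"offset": [0, 0, 0], "angular": [0, 0, 0]}, {"offset": [0, 0, 0], "angular": [0, 0, 0]}])

```text
clock: 11.3
position: [0.5884, -0.2224, 0.2845]
tool_rot: [-180.0, -0.0, 81.4]
force: [0.0, 0.1, -2.7]
grip_width: 0.02
grasp_force: 30.0
```

```bash
python3 - <<'E'
from h import *
im,d=snapshot("scene");cv2.imwrite("pics/s1.png",im)
E
```

```text
(no output)
```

View pics/s1.png

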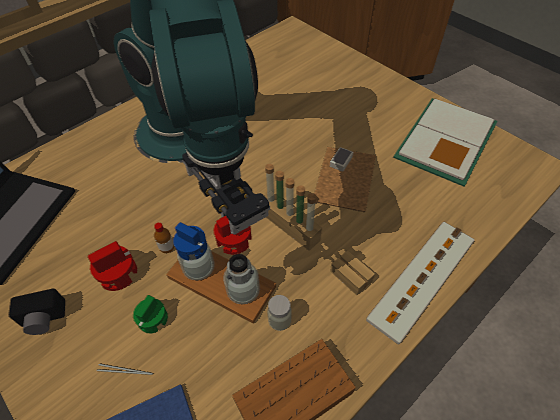

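The scene view shows the red cap hanging in the gripper at (233,235) and the open red neck at (240,265). The blue cap is still locked at (190,240).

Emit:
send_rows(steps=[{"offset": [-0.05, 0.4, 0], "angular": [0, 0, 0]}, {"offset": [-0.05, 0.4, 0], "angular": [0, 0, 0]}, {"offset": [-0.1, 0.85, 0], "angular": [0, 0, 0]}, {"offset": [-0.1, 0.85, 0], "angular": [0, 0, 0]}, {"offset": [-0.1, 0.85, 0], "angular": [0, 0, 0]}, {"offset": [-0.1, 0.85, 0], "angular": [0, 0, 0]}, {"offset": [-0.1, 0.85, 0], "angular": [0, 0, 0]}, {"offset": [-0.1, 0.85, 0], "angular": [0, 0, 0]}, {"offset": [-0.1, 0.85, 0], "angular": [0, 0, 0]}, {"offset": [-0.1, 0.85, 0], "angular": [0, 0, 0]}, {"offset": [-0.1, 0.85, 0], "angular": [0, 0, 0]}, {"offset": [-0.1, 0.85, 0], "angular": [0, 0, 0]}, {"offset": [-0.1, 0.85, 0], "angular": [0, 0, 0]}, {"offset": [-0.1, 0.85, 0], "angular": [0, 0, 0]}, {"offset": [-0.1, 0.85, 0], "angular": [0, 0, 0]}, {"offset": [-0.1, 0.85, 0], "angular": [0, 0, 0]}, {"offset": [-0.05, 0.4, 0], "angular": [0, 0, 0]}, {"offset": [0, 0.4, 0], "angular": [0, 0, 0]}, {"offset": [0, 0, 0], "angular": [0, 0, 0]}])

```text
clock: 13.25
position: [0.5417, 0.1838, 0.2844]
tool_rot: [-180.0, 0.0, 81.4]
force: [0.8, 0.2, -1.7]
grip_width: 0.0202
grasp_force: 30.0
```

```bash
python3 - <<'E'
from h import *
s=monitor.observe();print(s['qpos'].round(1),s['position'],s['tool_rot'])
im,d=snapshot("wrist");cv2.imwrite("pics/w4.png",im)
E
```

```text
[-43.5  15.8  26.8  95.3  -7.5  70.7 -23.7] [0.54165569 0.18376327 0.28439784] [-1.79979216e+02  5.31053964e-03  8.14401016e+01]
```

View pics/w4.png

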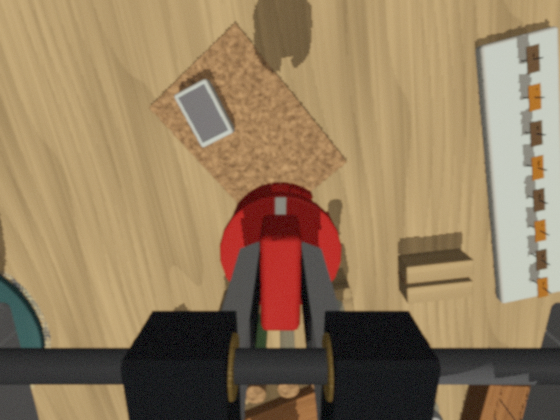

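```bash
python3 - <<'E'
from h import *
P=camera_params("wrist");E=np.array(P["extrinsics"]);o=-E[:3,:3].T@E[:3,3]
for u,v in((345,158),(150,103),(236,22),(228,190)):
    d=np.array([(u-P["cx"])/P["fx"],-(v-P["cy"])/P["fy"],-1])@E[:3,:3];print((o+d*(.006-o[2])/d[2]).round(3))
E
```

```text
[0.629 0.183 0.006]
[0.393 0.29  0.006]
[0.517 0.364 0.006]
[0.468 0.164 0.006]
```

Emit:
send_rows(steps=[{"offset": [0, 0.06, -0.4], "angular": [0, 0, 0]}, {"offset": [0, 0, -0.7], "angular": [0, 0, 0]}, {"offset": [0, 0, -0.7], "angular": [0, 0, 0]}, {"offset": [0, 0, -0.7], "angular": [0, 0, 0]}, {"offset": [0, 0, -0.7], "angular": [0, 0, 0]}, {"offset": [0, 0, -0.7], "angular": [0, 0, 0]}, {"offset": [0, 0, -0.7], "angular": [0, 0, 0]}, {"offset": [0, 0, -0.7], "angular": [0, 0, 0]}, {"offset": [0, 0, -0.7], "angular": [0, 0, 0]}, {"offset": [0, 0, -0.7], "angular": [0, 0, 0]}, {"offset": [0, 0, -0.5], "angular": [0, 0, 0]}, {"offset": [0, 0, -0.3], "angular": [0, 0, 0]}, {"offset": [0, 0, -0.1], "angular": [0, 0, 0]}, {"offset": [0, 0, 0], "angular": [0, 0, 0]}, {"offset": [0, 0, 0], "angular": [0, 0, 0]}])

```text
clock: 14.8
position: [0.5424, 0.1844, 0.0573]
tool_rot: [180.0, -0.0, 81.3]
force: [0.5, -0.3, -1.3]
grip_width: 0.02
grasp_force: 30.0
```

Emit:
send_rows(steps=[{"offset": [0, 0, -0.08], "angular": [0, 0, 0]}, {"offset": [0, 0, -0.08], "angular": [0, 0, 0]}, {"offset": [0, 0, -0.04], "angular": [0, 0, 0]}, {"offset": [0, 0, 0], "angular": [0, 0, 0]}, {"offset": [0, 0, 0], "angular": [0, 0, 0]}])

```text
clock: 15.3
position: [0.542, 0.1843, 0.0507]
tool_rot: [-180.0, 0.0, 81.3]
force: [0.6, 0.3, -1.8]
grip_width: 0.02
grasp_force: 30.0
```

Emit:
send_rows(steps=[{"offset": [0, 0, -0.03], "angular": [0, 0, 0]}, {"offset": [0, 0, -0.02], "angular": [0, 0, 0]}, {"offset": [0, 0, 0], "angular": [0, 0, 0]}])

```text
clock: 15.6
position: [0.542, 0.1844, 0.0496]
tool_rot: [-180.0, -0.0, 81.3]
force: [-3.4, -0.5, 7.3]
grip_width: 0.0199
grasp_force: 30.0
```

Contact at 7 N, at the predicted height. Releasing and retreating straight up.

Emit:
send_rows(grip=1, steps=[{"offset": [0, 0, 0], "angular": [0, 0, 0]}, {"offset": [0, 0, 0], "angular": [0, 0, 0]}, {"offset": [0, 0, 0], "angular": [0, 0, 0]}, {"offset": [0, 0, 0], "angular": [0, 0, 0]}, {"offset": [0, 0, 0], "angular": [0, 0, 0]}, {"offset": [0, 0, 0], "angular": [0, 0, 0]}, {"offset": [0, 0, 0.2], "angular": [0, 0, 0]}, {"offset": [0, 0, 0.5], "angular": [0, 0, 0]}, {"offset": [0, 0, 0.8], "angular": [0, 0, 0]}, {"offset": [0, 0, 0.8], "angular": [0, 0, 0]}, {"offset": [0, 0, 0.8], "angular": [0, 0, 0]}, {"offset": [0, 0, 0.8], "angular": [0, 0, 0]}, {"offset": [0, 0, 0.8], "angular": [0, 0, 0]}, {"offset": [0, 0, 0.8], "angular": [0, 0, 0]}, {"offset": [0, 0, 0.8], "angular": [0, 0, 0]}, {"offset": [0, 0, 0.5], "angular": [0, 0, 0]}, {"offset": [0, 0, 0], "angular": [0, 0, 0]}])

```text
clock: 17.3
position: [0.5428, 0.1844, 0.2562]
tool_rot: [179.8, -0.1, 81.3]
force: [0.5, -0.2, -0.3]
grip_width: 0.0938
grasp_force: 0.0
```

```bash
python3 - <<'E'
from h import *
im,d=snapshot("scene");cv2.imwrite("pics/s2.png",im)
im,d=snapshot("wrist");P=camera_params("wrist");cv2.imwrite("pics/w5.png",im);w=cloud("wrist",d,P)
X,Y,Z=w[...,0],w[...,1],w[...,2]
a=(X>.48)&(X<.62)&(Y>.12)&(Y<.26)
for lo,hi in((.065,.1),(.035,.052)):
    m=a&(Z>lo)&(Z<hi);print(m.sum(),cv2.minAreaRect((w[m][:,:2]*1000).astype(np.float32)),np.nanmedian(Z[m]))
i2=cv2.imread("pics/s2.png");cv2.imwrite("pics/fin.png",np.hstack([cv2.resize(i2,(400,300)),cv2.resize(im,(400,300))]))
E
```

```text
924 ((542.256103515625, 184.9918670654297), (51.51405334472656, 19.343643188476562), 81.6361312866211) 0.07745026962270778
2014 ((542.0568237304688, 186.2672119140625), (67.76329040527344, 70.41899871826172), 81.22309875488281) 0.04169947829055767
```

View pics/fin.png

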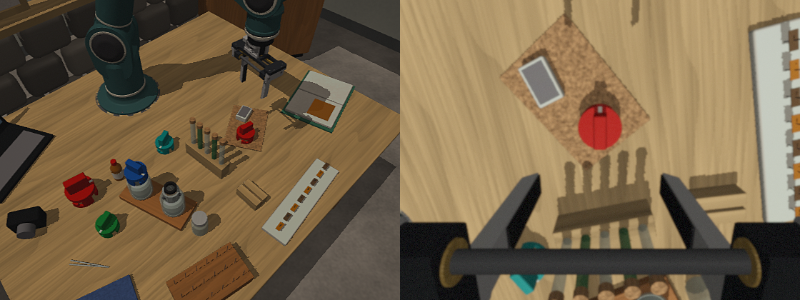

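The cap stands upright and wholly on the cork, at (600,128) in the right half, clear of the pin box at (541,82), and everything else is where it was.

```bash
python3 -c "
from workcell import hand_in
print(hand_in())"
```

```text
the job is handed in; nothing more can be done
None
```

I opened the red jar and set its cap upright, wholly on the cork mat and clear of the pin box; the blue jar is still locked, nothing else on the desk looked moved in the final pictures, and I handed the job in at about 17.4 s.

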